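# Make up the cocktail caddy and the wine caddy

## Task

Make up the two bar caddies for this evening. The dark wooden one is the cocktail kit: stand the bitters bottle and the jigger in its two wells, one in each (either way round), and lay the ice tongs centrally across its sloping steel rest, lying down against the front lip. The pale wooden one is the wine kit: stand the jar of cocktail sticks and the wine stopper in its two wells, one in each; tip none of these four over on the way, and do not disturb the clip-top jar or the bare brass candlestick standing just behind.

Things in the scene. Friction and masses are not known exactly. Their poses are not given: they have to be found in the camera images.
- dark_caddy: dark brown wooden caddy, fixed, same sizes and axes as the pale one. Front (-x) half: slippery steel rest 148 mm wide, falling 20 degrees to -x from (x 0.004, z 0.041) to (x -0.078, z 0.011), where a lip stands 11 mm high. Tongs let go on it slide down to the lip (their origin then about (-0.062, 0, 0.017)) and overhang both ends a little. Origin: centre of underside, z up.
- pale_caddy: pale wooden caddy, fixed, 170 mm deep (x), 152 mm wide (y), small brass handles at the sides. Rear (+x) half: two open wells, 64 x 64 mm inside, centred at (0.045, +0.036) and (0.045, -0.036), cork floor at z = 0.016, walls 8 mm thick with tops at z = 0.042. Front: a steel rest as on the dark one (stays empty). Origin: centre of underside, z up.
- bitters: small brown glass bitters bottle with a coloured paper label and a black dropper cap; 33 mm diameter, body straight up to z = 0.070, 102 mm tall; origin: centre of its underside, z up. 70 g.
- jigger: hourglass-shaped bare metal jigger (spirit measure); 45 mm diameter at the rim, 80 mm tall, to be gripped as if a straight 45 mm cylinder; origin: centre of its underside, z up. 95 g.
- sticks_jar: clear jar of cocktail sticks with a green label and a black screw lid with a green mark on top; 45 mm diameter all the way up, 105 mm tall; origin: centre of its underside, z up. 110 g.
- stopper: wine stopper standing on its chrome ball: ball 36 mm diameter from z = 0 to 0.033, above it a black ribbed rubber plug 20 mm in diameter up to z = 0.065; origin: centre of its underside, z up. 70 g.
- tongs: silver U-shaped spring ice tongs lying flat, rigid here: 160 mm long along its y, 34 mm wide over both legs (its x), 12 mm thick; origin: middle of its underside, z up. The legs are full width at the middle of its length. 75 g.
- clip_jar: bystander: white clip-top jar with a copper-coloured rim and wire bail, 66 mm wide, 78 mm tall, standing behind the work; origin: underside. (Above it the wall cabinet begins at world x = 0.61, z = 0.42; its door knobs, from z = 0.48 up, reach out to x = 0.58.)
- candlestick: bystander: turned brass candlestick without a candle, foot 89 mm diameter, 153 mm tall, standing behind the work; origin: underside.
Things that resemble listed ones, but are neither listed nor needed, are in the scene too. Leave any blue look-alike of the jigger alone.

How it is judged:
By the outcome, as a careful person would: the job done as asked, in the order asked, and still so for the second after the job is handed in, with the robot touching nothing.
It also fails if it takes over 144 s, if anything falls off the work surface, if the arm or the gripper's body presses on something with over 40 N, if the wrist force passes 120 N, or if a joint passes its speed limit or range.

## Robot

A 7-joint arm with a two-finger parallel gripper is mounted at the origin on a cart in front of the work surface, level with it; the furniture and walls round the work are solid. World frame = base frame: x ahead of the robot, y to its left, z up, the work surface at z = 0. Lengths are in m, angles in rad, forces in N, time in s.
With the tool pointing down it reaches from about 0.425 to 0.925 m from the base axis. Payload 6.8 kg.
Tool frame: the origin (TCP) lies midway between the tips of the shut fingers; the grasp point (between the pads) lies 19 mm behind it; z points along the fingers, y is the line along which they close (so a half turn about z gives the same grasp; the last joint's range is limited). The gripper opens to 85 mm and grips with 20 to 120 N. Pads are 22 mm wide; open, the fingers measure 114 mm over their backs; the gripper's body (76 mm by 85 mm) begins 54 mm behind the grasp point. The pads swing forward as they close: fully open they stand 13 mm farther back than shut.
Start: joints at [1.104, 0.477, 0.022, 1.555, -0.011, 1.109, -0.083], TCP at [0.237, -0.632, 0.231] pointing down, gripper open.
Joint ranges: [-2.96, 2.96], [-0.34, 2.1], [-1.41, 1.46], [0.24, 2.44], [-1.37, 4.51], [0.17, 1.92], [-2.96, 2.96]. Speed limits (rad/s): [2.39, 2.39, 3.14, 3.14, 3.14, 3.14, 3.14].

## Interface

Orientations are given as a unit quaternion [w, x, y, z].
In Python, from station import * gives the robot as it stands.
- The arm moves only by the shell command python3 -m creep 'ROWS' [FORCE]. ROWS is JSON, a list of rows, each a list of 7 numbers: the gripper command: -1 is shut, 1 is fully open, values between are in proportion, then the shift along the world's x, y, z in mm, then the turn, a rotation vector about the world's x, y, z in rad. A call has 1 to 5 rows; each row shifts and turns the commanded pose from where the row before left it; what a row does not reach is not made up. A row lasts 1/8 s, in which the tool goes at most 62.5 mm and 10.7 degrees, less where a joint would pass 70% of its speed; a pose out of reach is approached as far as the arm can. A call is refused whole if a number of a shift passes 62.5 or a number of a turn 0.188, either way. A call with a gripper value outside its range is refused whole. The fingers move at their own pace and stop on an object; FORCE is the grip in N (left out, the last holds). Time passes only in rows, so rows that do not move let the fingers close. It gives the time, the measured TCP pose, the force, the opening and the grip force at its end, in the units of the state.
- get_obs(): the state, without advancing time (a new reading comes with each control period).
- read_camera(name): name is "scene" or "top" or "wrist"; returns (picture, depth): 384x512x3 uint8, red, green, blue; 384x512 float32, m along the optical axis (not along the pixel's ray), 0 where there is no reading.
- camera_params(name): a dict with "intrinsics" (3x3 intrinsics, pixels), "cam_to_world" (4x4, takes a point from camera to world coordinates); the wrist camera has in their place "mount" (4x4, takes a point from camera to tool coordinates, whose origin is the TCP and whose axes are the flange's). Camera axes: x right, y up, looking along -z (the intrinsics and any distortion apply to the point x, -y, -z); pixel columns grow to the right and rows downward; lengths in m; the calibration is good to about 2 mm. A picture is of the moment at which its call begins: read the wrist's pose just before it. camera_params takes no time and is no camera call.
- hand_in(): hands the job in; it is judged then, once.
The state is a dict: "t": time; "q": joint angles; "joint_vel": joint speeds; "joint_torque": joint torques, N m; "eef_pos": TCP position; "tool_rot": TCP orientation; "contact_force": force on the tool from outside, world axes, zero at the start; "torque": the same for the moment, N m; "gripper_width": opening from 0.0 (shut) to 1.0 (fully open); "grasp_force": force on a finger pad.
Only numpy, scipy, OpenCV 4.12 (cv2) and the standard library are available. Lean on these libraries where they do the work, as an engineer would, in place of code of your own. Each camera call takes 0.05 s, during which the arm holds its last target. There are 200 camera calls.

## Working session

There is one attempt and no reset: what is moved stays moved. The work goes in short steps, Python scripts to look and compute and a shell command to move; the robot and the scene stay as the last step left them, time stands still between calls to the robot, and variables do not carry over. Pictures are saved under pics/ and viewed, at most 14 in all, crops included, and the job is handed in when it is done.

```bash
ls; mkdir -p pics
python3 - <<'E'
from station import *
import cv2,numpy as np
o=get_obs();print({k:np.round(v,3).tolist() for k,v in o.items()})
for n in ["scene","top"]:
    im,d=read_camera(n);np.savez(f"{n}.npz",im=im,d=d)
    cv2.imwrite(f"pics/{n}0.png",cv2.resize(im[:,:,::-1],(800,600),interpolation=cv2.INTER_CUBIC))
    p=camera_params(n);print(n,{k:(np.round(v,3).tolist() if not isinstance(v,str) else v) for k,v in p.items()})
p=camera_params("wrist");print(p)
E
```

```text
pics
{'t': 0.0, 'q': [1.104, 0.478, 0.022, 1.556, -0.011, 1.109, -0.083], 'joint_vel': [-0.001, -0.002, 0.001, -0.0, 0.001, 0.0, -0.0], 'joint_torque': [-0.001, -59.645, 1.608, -28.119, 0.013, 0.009, -0.0], 'eef_pos': [0.237, -0.631, 0.23], 'tool_rot': [-0.001, 0.984, 0.178, -0.0], 'contact_force': [0.436, 0.104, 0.027], 'torque': [-0.028, -0.039, 0.044], 'grasp_force': 0.0, 'gripper_width': 1.001}
scene {'intrinsics': [[417.544, 0.0, 262.249], [0.0, 417.544, 193.12], [0.0, 0.0, 1.0]], 'cam_to_world': [[0.845, 0.321, -0.428, -0.09], [-0.535, 0.486, -0.691, -0.977], [-0.014, 0.813, 0.582, 0.877], [0.0, 0.0, 0.0, 1.0]]}
top {'intrinsics': [[418.033, 0.0, 253.358], [0.0, 418.033, 192.558], [0.0, 0.0, 1.0]], 'cam_to_world': [[0.001, 0.986, -0.167, 0.353], [-1.0, -0.001, -0.01, -0.009], [-0.01, 0.167, 0.986, 1.112], [0.0, 0.0, 0.0, 1.0]]}
{'intrinsics': array([[280.89439631,   0.        , 250.84932704],
       [  0.        , 280.89439631, 194.3481091 ],
       [  0.        ,   0.        ,   1.        ]]), 'mount': array([[ 3.18384658e-04,  9.56700566e-01,  2.91073746e-01,
         7.39960627e-02],
       [ 9.99998933e-01,  1.10409166e-04, -1.45671960e-03,
         1.19264813e-03],
       [-1.42578167e-03,  2.91073899e-01, -9.56699510e-01,
        -1.43104541e-01],
       [ 0.00000000e+00,  0.00000000e+00,  0.00000000e+00,
         1.00000000e+00]])}
```

View pics/scene0.png

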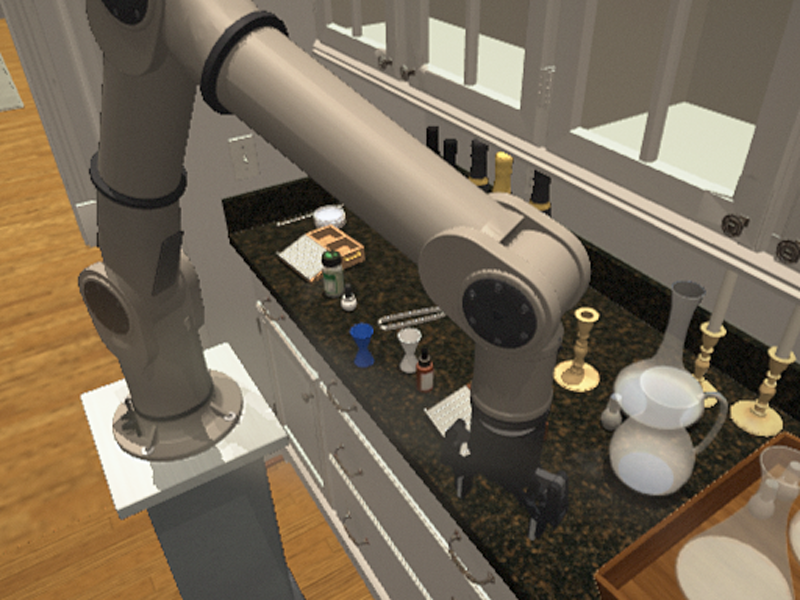

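View pics/top0.png

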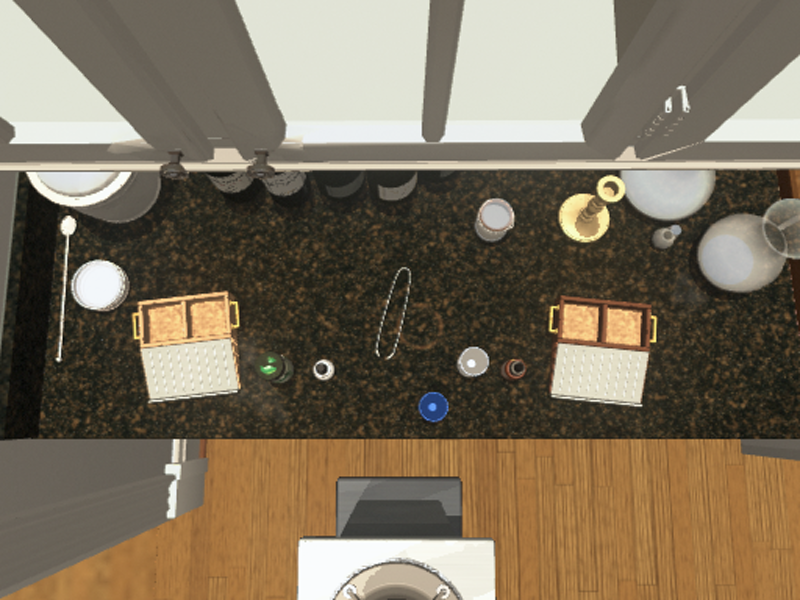

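Top view (800x600 px): sticks jar (270,366), stopper (323,369), tongs (393,313), steel jigger (473,362), bitters (514,368), dark caddy (600,350), pale caddy (190,347), clip jar (495,218), candlestick (584,218). 
Possible mix-ups: for the jigger, steel (473,362) against blue (433,407), so I choose the steel one. For the tongs, the U at (393,313) against the bar spoon (65,290). For the jars, the green lid (270,366) against the white tub (100,285). For the candlestick, the bare one at (584,218) against those with candles at the right.

```bash
cat > h.py <<'E'
import numpy as np,cv2
from scipy.spatial.transform import Rotation as R
from station import *
def cloud(name,im=None,d=None,T=None):
    p=camera_params(name);K=p["intrinsics"]
    if T is None:T=p["cam_to_world"]
    v,u=np.mgrid[:d.shape[0],:d.shape[1]]
    P=np.stack([(u-K[0,2])/K[0,0]*d,-(v-K[1,2])/K[1,1]*d,-d],-1)
    W=P@T[:3,:3].T+T[:3,3];W[d<=0]=np.nan
    return W
def wrist():
    o=get_obs();q=np.array(o["tool_rot"]);M=np.eye(4);M[:3,:3]=R.from_quat(q[[1,2,3,0]]).as_matrix();M[:3,3]=o["eef_pos"]
    im,d=read_camera("wrist");p=camera_params("wrist")
    return im,d,cloud("wrist",d=d,T=M@p["mount"]),o
def clusters(W,lo=.006,hi=.2,minpx=12):
    x,y,z=np.moveaxis(W,-1,0)
    m=((z>lo)&(z<hi)&(x>.28)&(x<.66)&(abs(y)<.75)).astype(np.uint8)
    n,l,s,c=cv2.connectedComponentsWithStats(m,connectivity=4)
    return [(s[i],c[i],W[l==i]) for i in range(1,n) if s[i,4]>=minpx]
E
python3 - <<'E'
from h import *
f=np.load("top.npz");W=cloud("top",d=f["d"])
z=W[...,2];m=(W[...,0]>.3)&(W[...,0]<.6)&(abs(W[...,1])<.6)
print("table z",np.nanmedian(z[m]))
for s,c,P in clusters(W,lo=.008):
    zt=np.nanpercentile(P[:,2],98);T=P[P[:,2]>zt-.006]
    r=cv2.minAreaRect((P[:,:2]*1000).astype(np.float32))
    print(np.round(c*1.5625),s[4],"ztop %.3f"%zt,"topmid",np.round((T[:,:2].min(0)+T[:,:2].max(0))/2,4),"topspan",np.round(np.ptp(T[:,:2],axis=0),3),"rect",np.round(r[0]),np.round(r[1]),round(r[2],1))
E
```

```text
table z 2.3636355719447444e-05
[750. 248.] 2699 ztop 0.197 topmid [ 0.6149 -0.5562] topspan [0.087 0.058] rect [ 604. -570.] [112. 132.] 0.3
[ 22. 328.] 4263 ztop 0.116 topmid [0.5924 0.6209] topspan [0.135 0.005] rect [470. 610.] [380.  28.] 0.1
[493. 230.] 192 ztop 0.078 topmid [ 0.6548 -0.1649] topspan [0.01  0.041] rect [ 653. -166.] [52. 15.] 89.5
[666. 236.] 193 ztop 0.073 topmid [ 0.648  -0.4571] topspan [0.016 0.018] rect [ 645. -454.] [34. 26.] 28.5
[796. 280.] 136 ztop 0.046 topmid [ 0.5863 -0.6187] topspan [0.033 0.104] rect [ 546. -641.] [ 99. 120.] 21.7
[ 98. 285.] 885 ztop 0.036 topmid [0.5653 0.5084] topspan [0.081 0.083] rect [566. 508.] [83. 86.] 4.9
[188. 345.] 4008 ztop 0.043 topmid [0.4951 0.3531] topspan [0.115 0.161] rect [461. 349.] [169. 178.] 6.8
[600. 349.] 4061 ztop 0.043 topmid [ 0.4884 -0.342 ] topspan [0.112 0.157] rect [ 454. -338.] [178. 169.] 84.1
[473. 361.] 268 ztop 0.080 topmid [ 0.4333 -0.1219] topspan [0.042 0.045] rect [ 432. -122.] [44. 43.] 23.5
[273. 367.] 388 ztop 0.107 topmid [0.4241 0.1964] topspan [0.041 0.043] rect [423. 197.] [44. 45.] 7.7
[513. 369.] 175 ztop 0.100 topmid [ 0.4222 -0.1911] topspan [0.012 0.012] rect [ 422. -190.] [32. 32.] 42.2
[324. 369.] 145 ztop 0.066 topmid [0.4232 0.1221] topspan [0.015 0.015] rect [422. 122.] [34. 32.] 1.8
[433. 406.] 271 ztop 0.080 topmid [ 0.3614 -0.0573] topspan [0.044 0.044] rect [361. -57.] [43. 44.] 24.7
```

```bash
python3 -m creep '[[1,24,55,0,0,0,0.15],[1,24,55,0,0,0,0.15],[1,24,55,0,0,0,0.15],[1,24,55,0,0,0,0.15],[1,24,55,0,0,0,0.15]]' 40; python3 -m creep '[[1,24,55,0,0,0,0.15],[1,24,55,0,0,0,0.15],[1,24,55,0,0,0,0.15],[1,0,0,0,0,0,0.01],[1,0,0,0,0,0,0]]'
cat > look.py <<'E'
import sys;from h import *
im,d,W,o=wrist();n=sys.argv[1];np.savez("w.npz",im=im,d=d,W=W)
cv2.imwrite(f"pics/{n}.png",im[:,:,::-1])
q=R.from_quat(np.array(o["tool_rot"])[[1,2,3,0]]);y=q.as_matrix()[:,1]
print("t",o["t"],"tcp",np.round(o["eef_pos"],4),"y-angle deg",round(np.degrees(np.arctan2(y[1],y[0])),2),"zaxis",np.round(q.as_matrix()[:,2],3),"q",np.round(o["q"],2))
for s,c,P in clusters(W,lo=.005,minpx=60):
    zt=np.nanpercentile(P[:,2],98);T=P[P[:,2]>zt-.006]
    r=cv2.minAreaRect((P[:,:2]*1000).astype(np.float32))
    print(np.round(c),s[4],"ztop %.3f"%zt,"topmid",np.round((T[:,:2].min(0)+T[:,:2].max(0))/2,4),"span",np.round(np.ptp(T[:,:2],axis=0),3),"rect",np.round(r[0],1),np.round(r[1]),round(r[2],1))
E
python3 look.py w1
```

```text
t: 0.72
eef_pos: [0.3574, -0.355, 0.2311]
tool_rot: [-0.0, 0.849, 0.529, -0.0]
contact_force: [1.4, -0.3, 1.3]
gripper_width: 0.999
grasp_force: 0.0
t: 1.35
eef_pos: [0.4286, -0.1924, 0.2311]
tool_rot: [-0.0, 0.708, 0.706, -0.0]
contact_force: [0.0, -0.7, 1.0]
gripper_width: 1.002
grasp_force: 0.0
t 1.35 tcp [ 0.4286 -0.1924  0.2311] y-angle deg -0.16 zaxis [-0.001 -0.    -1.   ] q [ 0.68  0.17 -0.43  2.    0.08  0.99  0.2 ]
[352.  12.] 481 ztop 0.013 topmid [ 0.5349 -0.0145] span [0.132 0.024] rect [534.8 -14.5] [ 24. 132.] 89.8
[183.  45.] 2326 ztop 0.081 topmid [ 0.3628 -0.0605] span [0.045 0.045] rect [362.8 -60.6] [45. 44.] 12.2
[256. 114.] 1616 ztop 0.081 topmid [ 0.4337 -0.1253] span [0.044 0.045] rect [ 433.7 -125.3] [45. 44.] 89.8
[445. 150.] 1961 ztop 0.078 topmid [ 0.6543 -0.1681] span [0.011 0.041] rect [ 653.1 -169.3] [52. 14.] 90.0
[247. 173.] 792 ztop 0.101 topmid [ 0.4239 -0.1939] span [0.012 0.011] rect [ 424.1 -193.4] [31. 32.] 88.3
[273. 268.] 12620 ztop 0.043 topmid [ 0.491  -0.3446] span [0.11  0.159] rect [ 455.3 -340.8] [177. 169.] 84.1
[405. 259.] 130 ztop 0.008 topmid [ 0.6554 -0.3341] span [0.009 0.046] rect [ 655.4 -334.1] [46.  9.] 89.9
[409. 363.] 238 ztop 0.073 topmid [ 0.649  -0.4603] span [0.018 0.019] rect [ 648.9 -459.9] [19. 18.] 87.6
```

View pics/w1.png

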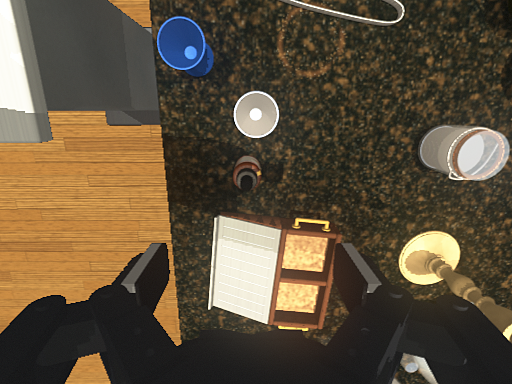

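Wrist view: bitters (247,173), steel jigger (256,114), blue look-alike (183,45), dark caddy (273,268). This agrees with the top view to within 3 mm. I'll descend on the bitters.

```bash
python3 -m creep '[[1,-5,-1,-50,0,0,0],[1,0,0,-50,0,0,0],[1,0,0,-50,0,0,0],[1,0,0,-40,0,0,0],[1,0,0,0,0,0,0]]'; python3 -m creep '[[-1,0,0,0,0,0,0],[-1,0,0,0,0,0,0],[-1,0,0,0,0,0,0],[-1,0,0,0,0,0,0],[-1,0,0,0,0,0,0]]' 35
```

```text
t: 2.02
eef_pos: [0.4212, -0.1936, 0.039]
tool_rot: [-0.003, 0.709, 0.705, -0.002]
contact_force: [-0.3, 0.3, 0.2]
gripper_width: 1.002
grasp_force: 0.0
t: 2.65
eef_pos: [0.4248, -0.1936, 0.0427]
tool_rot: [0.001, 0.708, 0.706, 0.0]
contact_force: [-1.8, -0.4, 8.9]
gripper_width: 0.36
grasp_force: 34.2
```

```bash
python3 -m creep '[[-1,0,0,40,0,0,0],[-1,0,0,45,0,0,0],[-1,14,-37,0,0,0,-0.03],[-1,14,-37,0,0,0,-0.03],[-1,14,-37,0,0,0,-0.02]]'; python3 -m creep '[[-1,14,-37,0,0,0,-0.02],[-1,15,-40,0,0,0,0],[-1,0,0,0,0,0,0],[-1,0,0,0,0,0,0]]'; python3 look.py w2
```

```text
t: 3.28
eef_pos: [0.4665, -0.3053, 0.1272]
tool_rot: [0.001, 0.736, 0.677, 0.0]
contact_force: [1.1, -0.2, -0.9]
gripper_width: 0.359
grasp_force: 35.6
t: 3.78
eef_pos: [0.4948, -0.3803, 0.1263]
tool_rot: [-0.0, 0.742, 0.67, 0.0]
contact_force: [0.6, 0.1, -1.0]
gripper_width: 0.361
grasp_force: 35.5
t 3.775 tcp [ 0.4948 -0.3803  0.1263] y-angle deg -5.84 zaxis [-0.     0.001 -1.   ] q [ 0.79  0.53 -0.32  1.76  0.2   0.89  0.28]
[223. 202.] 56377 ztop 0.198 topmid [ 0.4959 -0.38  ] span [0.114 0.037] rect [ 469.5 -399.2] [207. 315.] 13.8
[422. 117.] 355 ztop 0.008 topmid [ 0.6552 -0.3293] span [0.01  0.045] rect [ 655.2 -329.3] [45. 10.] 90.0
[425. 263.] 2126 ztop 0.073 topmid [ 0.6489 -0.4607] span [0.019 0.019] rect [ 645.9 -458.8] [34. 28.] 68.8
```

View pics/w2.png

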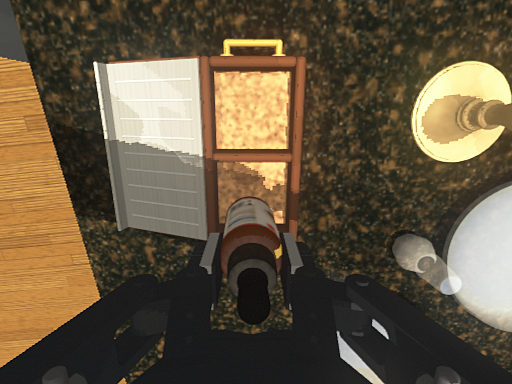

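The bottle hangs upright between the fingers at (250,250), in line with the far well (columns 214-290). I'll check the caddy pose from its wall tops before lowering.

Run:
```python
from h import *
W=np.load("w.npz")["W"]
for n,(u,v) in dict(div=(252,156),front=(208,105),rear=(298,110),side=(255,63),div2=(235,156),floor=(250,110)).items():
    print(n,np.round(np.nanmedian(W[v-1:v+2,u-1:u+2].reshape(-1,3),axis=0),4))
# fit caddy by wall-top points
m=(abs(W[...,2]-.042)<.002)&(np.arange(384)[:,None]<175)&(np.arange(512)[None]<320)&(np.arange(512)[None]>180)
P=(W[m][:,:2]*1000).astype(np.float32);r=cv2.minAreaRect(P);print(r)
```

```text
div [ 0.4999 -0.3444  0.0422]
front [ 0.4702 -0.3018  0.042 ]
rear [ 0.539  -0.3125  0.042 ]
side [ 0.509  -0.2759  0.0419]
div2 [ 0.4862 -0.3431  0.0417]
floor [ 0.5018 -0.3088  0.0155]
((497.8509826660156, -314.71124267578125), (89.58956146240234, 89.52912139892578), 84.17262268066406)
```

```bash
python3 -m creep '[[-1,1,0,-30,0,0,0],[-1,0,0,-25,0,0,0],[-1,0,0,-6,0,0,0],[-1,0,0,-3,0,0,0],[-1,0,0,0,0,0,0]]'
```

```text
t: 4.45
eef_pos: [0.4966, -0.3811, 0.0632]
tool_rot: [0.001, 0.742, 0.67, 0.0]
contact_force: [-0.3, -0.2, -1.3]
gripper_width: 0.358
grasp_force: 35.5
```

```bash
python3 -m creep '[[-1,0,0,-3,0,0,0],[-1,0,0,-2,0,0,0],[-1,0,0,0,0,0,0]]';  python3 -m creep '[[0.1,0,0,0,0,0,0],[0.3,0,0,0,0,0,0],[0.3,0,0,0,0,0,0]]'
```

```text
t: 4.82
eef_pos: [0.4964, -0.3815, 0.0588]
tool_rot: [0.001, 0.742, 0.67, -0.0]
contact_force: [-1.8, 1.6, 9.8]
gripper_width: 0.359
grasp_force: 36.5
t: 5.2
eef_pos: [0.496, -0.381, 0.0572]
tool_rot: [-0.0, 0.742, 0.67, -0.0]
contact_force: [-0.3, -0.6, 0.5]
gripper_width: 0.651
grasp_force: 0.0
```

```bash
python3 -m creep '[[0.3,0,0,50,0,0,0],[0.3,0,0,60,0,0,0],[1,-12,51,0,0,0,0.025],[1,-12,51,0,0,0,0.025],[1,-12,51,0,0,0,0.025]]'; python3 -m creep '[[1,-12,51,0,0,0,0.025],[1,-14,51,0,0,0,0],[1,0,0,0,0,0,0],[1,0,0,0,0,0,0]]'; python3 look.py w3
```

```text
t: 5.82
eef_pos: [0.4596, -0.2265, 0.1675]
tool_rot: [0.0, 0.716, 0.698, 0.0]
contact_force: [0.8, 0.5, 0.7]
gripper_width: 1.002
grasp_force: 0.0
t: 6.32
eef_pos: [0.4343, -0.1266, 0.1675]
tool_rot: [0.0, 0.708, 0.706, 0.0]
contact_force: [-1.0, -0.0, 0.6]
gripper_width: 1.001
grasp_force: 0.0
t 6.325 tcp [ 0.4343 -0.1266  0.1675] y-angle deg -0.12 zaxis [ 0.001 -0.001 -1.   ] q [ 0.57  0.23 -0.48  2.11  0.14  0.84  0.  ]
[355.  42.] 885 ztop 0.013 topmid [0.5238 0.0035] span [0.153 0.059] rect [523.1   2.4] [ 32. 160.] 73.3
[303.  57.] 324 ztop 0.013 topmid [ 0.4906 -0.0021] span [0.094 0.033] rect [490.7  -6.2] [  9. 102.] 70.9
[164. 116.] 3002 ztop 0.081 topmid [ 0.3629 -0.0606] span [0.045 0.044] rect [363.  -60.4] [45. 45.] 56.2
[250. 191.] 2365 ztop 0.081 topmid [ 0.4336 -0.125 ] span [0.044 0.045] rect [ 433.6 -124.8] [44. 44.] 3.7
[468. 223.] 2779 ztop 0.078 topmid [ 0.6543 -0.1674] span [0.011 0.042] rect [ 652.7 -168.4] [51. 15.] 89.9
[156. 263.] 863 ztop 0.200 topmid [ 0.3851 -0.1274] span [0.015 0.023] rect [ 390.3 -125.8] [14. 23.] 37.7
[281. 304.] 7506 ztop 0.197 topmid [ 0.484  -0.1278] span [0.014 0.023] rect [ 467.9 -226.3] [222. 168.] 82.5
```

View pics/w3.png

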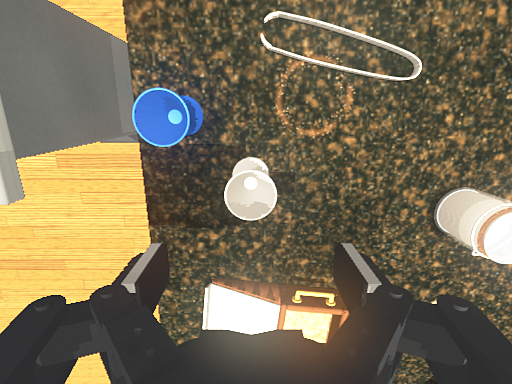

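Steel jigger at (250,195), midway between the fingers. The tongs are fully visible at (340,45), and their rect measures 32x160 mm as given.

```bash
python3 -m creep '[[1,-1,1.5,-50,0,0,0],[1,0,0,-50,0,0,0],[1,0,0,-29,0,0,0],[1,0,0,0,0,0,0],[-1,0,0,0,0,0,0]]'; python3 -m creep '[[-1,0,0,0,0,0,0],[-1,0,0,0,0,0,0],[-1,0,0,0,0,0,0]]' 35;  python3 -m creep '[[-1,0,0,45,0,0,0],[-1,0,0,45,0,0,0],[-1,0,0,0,0,0,0]]'
```

```text
t: 7.0
eef_pos: [0.4339, -0.1253, 0.0391]
tool_rot: [0.001, 0.708, 0.706, 0.0]
contact_force: [-0.5, 0.2, 0.5]
gripper_width: 0.814
grasp_force: 0.0
t: 7.38
eef_pos: [0.434, -0.125, 0.0397]
tool_rot: [0.001, 0.708, 0.706, 0.0]
contact_force: [-0.3, -0.5, 6.7]
gripper_width: 0.508
grasp_force: 34.6
t: 7.75
eef_pos: [0.4356, -0.1252, 0.1319]
tool_rot: [0.004, 0.708, 0.706, 0.002]
contact_force: [-0.2, -0.1, -1.0]
gripper_width: 0.509
grasp_force: 36.2
```

```bash
python3 -m creep '[[-1,17,-46,0,0,0,-0.03],[-1,17,-46,0,0,0,-0.03],[-1,17,-46,0,0,0,-0.03],[-1,17,-46,0,0,0,-0.01],[-1,0,0,0,0,0,0]]'; python3 -m creep '[[-1,0,0,-30,0,0,0],[-1,0,0,-30,0,0,0],[-1,0,0,0,0,0,0]]'; python3 look.py w4
```

```text
t: 8.38
eef_pos: [0.5006, -0.3129, 0.1273]
tool_rot: [0.0, 0.744, 0.668, -0.001]
contact_force: [-0.5, 0.3, -1.2]
gripper_width: 0.511
grasp_force: 36.2
t: 8.75
eef_pos: [0.4987, -0.3065, 0.0658]
tool_rot: [-0.003, 0.742, 0.671, -0.001]
contact_force: [0.7, 0.4, -0.3]
gripper_width: 0.508
grasp_force: 36.2
t 8.75 tcp [ 0.4987 -0.3065  0.0658] y-angle deg -5.77 zaxis [-0.005  0.003 -1.   ] q [ 0.71  0.56 -0.34  1.88  0.27  0.75  0.11]
[492.   5.] 332 ztop 0.024 topmid [ 0.6572 -0.1904] span [0.005 0.005] rect [ 655.7 -188.1] [ 3. 12.] 44.5
[230. 286.] 70310 ztop 0.162 topmid [ 0.5015 -0.2945] span [0.125 0.018] rect [ 466.7 -335.1] [162. 192.] 84.8
[457. 219.] 488 ztop 0.007 topmid [ 0.6549 -0.3305] span [0.01  0.046] rect [ 654.9 -330.5] [46. 10.] 90.0
```

View pics/w4.png

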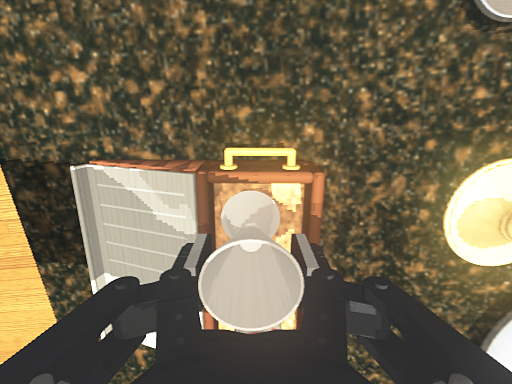

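The jigger's base at (250,215) is inside the well (columns 213-305), a little to the front and side of centre. I'll nudge it and lower it.

```bash
python3 -m creep '[[-1,4,-3,-3,0,0,0],[-1,0,0,-4,0,0,0],[-1,0,0,-2,0,0,0],[-1,0,0,0,0,0,0]]';  python3 -m creep '[[-1,0,0,-1,0,0,0],[-1,0,0,0,0,0,0]]'
```

```text
t: 9.3
eef_pos: [0.5049, -0.3115, 0.0593]
tool_rot: [-0.0, 0.742, 0.67, -0.0]
contact_force: [0.2, 0.1, -1.4]
gripper_width: 0.508
grasp_force: 36.2
t: 9.55
eef_pos: [0.505, -0.3115, 0.0583]
tool_rot: [-0.0, 0.742, 0.67, -0.0]
contact_force: [0.7, 0.8, -1.2]
gripper_width: 0.507
grasp_force: 36.2
```

```bash
python3 -m creep '[[-1,0,0,-2,0,0,0],[-1,0,0,-1,0,0,0],[0.1,0,0,0,0,0,0],[0.3,0,0,0,0,0,0],[0.3,0,0,0,0,0,0]]';  python3 -m creep '[[0.3,0,0,55,0,0,0],[0.3,0,0,60,0,0,0],[1,2,39,0,0,0,0.173],[1,2,39,0,0,0,0.173],[1,2,39,0,0,0,0.173]]';  python3 -m creep '[[1,2,39,0,0,0,0.173],[1,2,39,0,0,0,0.173],[1,2,39,0,0,0,0.173],[1,2,39,0,0,0,0.173],[1,2,39,0,0,0,0.173]]'; python3 -m creep '[[1,0,0,0,0,0,0],[1,0,0,0,0,0,0]]'; python3 look.py w5
```

```text
t: 10.18
eef_pos: [0.505, -0.3115, 0.0553]
tool_rot: [-0.0, 0.742, 0.67, 0.0]
contact_force: [-0.3, 0.1, 0.2]
gripper_width: 0.646
grasp_force: 0.0
t: 10.8
eef_pos: [0.511, -0.1934, 0.1706]
tool_rot: [0.0, 0.543, 0.84, -0.0]
contact_force: [1.0, 0.8, -0.2]
gripper_width: 0.998
grasp_force: 0.0
t: 11.42
eef_pos: [0.521, 0.0016, 0.1704]
tool_rot: [0.0, 0.141, 0.99, -0.0]
contact_force: [0.2, 0.4, -1.3]
gripper_width: 0.995
grasp_force: 0.0
t: 11.68
eef_pos: [0.5209, -0.0003, 0.1701]
tool_rot: [-0.0, 0.145, 0.989, -0.0]
contact_force: [0.7, -0.2, -0.2]
gripper_width: 0.997
grasp_force: 0.0
t 11.675 tcp [ 5.209e-01 -3.000e-04  1.701e-01] y-angle deg 73.36 zaxis [-0.    -0.001 -1.   ] q [ 0.52  0.4  -0.79  1.94  0.35  0.94  0.84]
[123.  31.] 3992 ztop 0.081 topmid [ 0.3652 -0.0605] span [0.042 0.045] rect [365.7 -60.9] [45. 41.] 79.7
[457.  29.] 5747 ztop 0.106 topmid [0.4364 0.1854] span [0.023 0.028] rect [467.2 243.5] [176.  64.] 42.6
[346.  49.] 1413 ztop 0.065 topmid [0.4254 0.1187] span [0.015 0.014] rect [425.8 115.9] [36. 28.] 14.2
[253. 176.] 502 ztop 0.013 topmid [0.5227 0.0035] span [0.156 0.059] rect [522.7   0. ] [ 33. 160.] 74.5
[ 15. 234.] 2883 ztop 0.043 topmid [ 0.5143 -0.283 ] span [0.065 0.034] rect [ 489.7 -268.2] [ 51. 127.] 62.6
[157. 262.] 696 ztop 0.200 topmid [ 0.5083 -0.0466] span [0.024 0.015] rect [507.1 -43.6] [23. 14.] 19.1
[344. 262.] 702 ztop 0.200 topmid [0.5331 0.0452] span [0.022 0.018] rect [531.8  41.1] [15. 23.] 35.5
[165. 315.] 414 ztop 0.046 topmid [ 0.6558 -0.1479] span [0.008 0.01 ] rect [ 652.3 -154.2] [27.  5.] 61.9
```

View pics/w5.png

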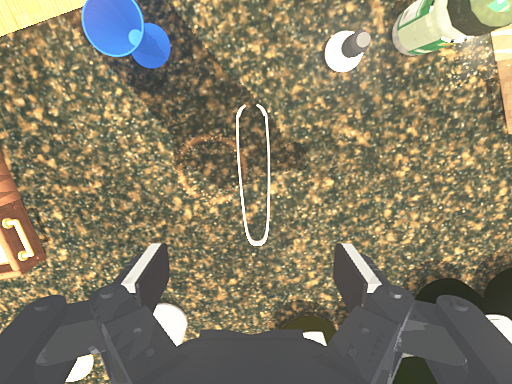

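The tongs lie midway between the open fingers: axis from (253,105) to (258,245), centre (0.5227, 0.001). Other items are clear of the fingers.

```bash
python3 -m creep '[[1,2,0.5,-60,0,0,0.015],[1,0,0,-60,0,0,0],[1,0,0,-35,0,0,0],[1,0,0,-10,0,0,0],[1,0,0,0,0,0,0]]'; python3 -m creep '[[-0.1,0,0,0,0,0,0],[-0.1,0,0,0,0,0,0],[-0.1,0,0,0,0,0,0]]' 40
```

```text
t: 12.35
eef_pos: [0.5233, 0.0004, 0.0056]
tool_rot: [0.0, 0.137, 0.991, -0.0]
contact_force: [-0.3, 0.6, 1.0]
gripper_width: 1.0
grasp_force: 0.0
t: 12.72
eef_pos: [0.5236, 0.0008, 0.0061]
tool_rot: [0.001, 0.137, 0.991, 0.0]
contact_force: [0.3, -0.3, 0.3]
gripper_width: 0.452
grasp_force: 0.0
```

```bash
python3 -m creep '[[-0.1,0,0,-3,0,0,0],[-0.1,0,0,-2,0,0,0],[-0.1,0,0,0,0,0,0]]'; python3 -m creep '[[-1,0,0,0,0,0,0],[-1,0,0,0,0,0,0],[-1,0,0,0,0,0,0],[-1,0,0,0,0,0,0]]'
```

```text
t: 13.1
eef_pos: [0.5228, 0.001, 0.0]
tool_rot: [-0.0, 0.136, 0.991, -0.0]
contact_force: [-0.3, -0.1, 0.6]
gripper_width: 0.446
grasp_force: 0.0
t: 13.6
eef_pos: [0.5231, 0.0012, 0.0004]
tool_rot: [0.0, 0.136, 0.991, 0.0]
contact_force: [-0.9, 1.8, 1.9]
gripper_width: 0.379
grasp_force: 39.5
```

```bash
python3 -m creep '[[-1,0,0,50,0,0,0],[-1,0,0,55,0,0,0],[-1,0,0,55,0,0,0],[-1,-11,-38,0,0,0,-0.155],[-1,-11,-38,0,0,0,-0.155]]'; python3 -m creep '[[-1,-12,-38,0,0,0,-0.155],[-1,-12,-38,0,0,0,-0.155],[-1,-12,-38,0,0,0,-0.155],[-1,-12,-38,0,0,0,-0.155],[-1,-12,-38,0,0,0,-0.155]]';python3 -m creep '[[-1,-11,-36,0,0,0,-0.155],[-1,-11,-36,0,0,0,-0.155],[-1,0,0,0,0,0,0],[-1,0,0,0,0,0,0]]'; python3 look.py w6
```

```text
t: 14.22
eef_pos: [0.5009, -0.0762, 0.161]
tool_rot: [0.001, 0.29, 0.957, -0.0]
contact_force: [0.6, -0.1, -2.7]
gripper_width: 0.372
grasp_force: 39.9
t: 14.85
eef_pos: [0.44, -0.2664, 0.1601]
tool_rot: [-0.0, 0.63, 0.776, -0.0]
contact_force: [0.7, 0.3, -1.7]
gripper_width: 0.372
grasp_force: 39.9
t: 15.35
eef_pos: [0.4189, -0.3363, 0.16]
tool_rot: [-0.0, 0.74, 0.672, 0.0]
contact_force: [-0.3, 0.3, -1.7]
gripper_width: 0.375
grasp_force: 39.9
t 15.35 tcp [ 0.4189 -0.3363  0.16  ] y-angle deg -5.54 zaxis [-0.     0.001 -1.   ] q [ 0.88  0.36 -0.4   1.93  0.18  0.88  0.3 ]
[289. 186.] 29168 ztop 0.197 topmid [ 0.4198 -0.3371] span [0.059 0.027] rect [ 454.8 -341.4] [178. 169.] 84.1
[473. 152.] 263 ztop 0.007 topmid [ 0.655  -0.3276] span [0.01  0.044] rect [ 655.  -327.6] [44. 10.] 89.9
[473. 277.] 1812 ztop 0.073 topmid [ 0.6491 -0.4605] span [0.019 0.018] rect [ 646.8 -458.9] [33. 30.] 17.8
[468. 335.] 1285 ztop 0.085 topmid [ 0.6457 -0.528 ] span [0.028 0.022] rect [ 635.4 -520.5] [18. 58.] 69.7
```

View pics/w6.png

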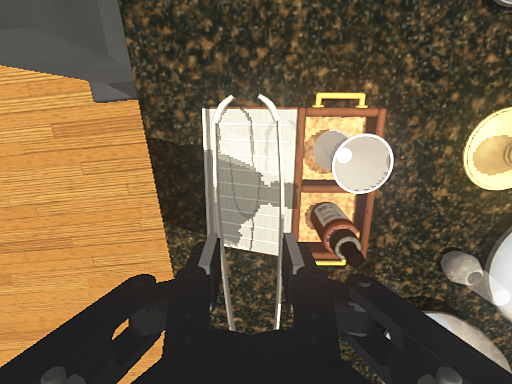

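Jigger (345,160) and bitters (335,230) stand in their wells, and the tongs are held over the rest, parallel to it. Now tilt 20° and lower.

```bash
python3 -m creep '[[-1,-1,-1,0,-0.018,-0.174,0],[-1,0,0,-40,-0.018,-0.173,0],[-1,0,0,-40,0,0,0],[-1,0,0,-30,0,0,0],[-1,0,0,0,0,0,0]]'; python3 look.py w7 | head -1
```

```text
t: 16.02
eef_pos: [0.4179, -0.3352, 0.0511]
tool_rot: [0.121, 0.73, 0.664, 0.113]
contact_force: [0.4, 0.1, 0.5]
gripper_width: 0.374
grasp_force: 40.0
t 16.025 tcp [ 0.4179 -0.3352  0.0511] y-angle deg -5.45 zaxis [ 0.325 -0.027 -0.945] q [ 1.04  0.47 -0.44  2.2   0.05  0.23  0.53]
```

```bash
python3 -m creep '[[-1,0,-2,-8,0.007,0.07,0],[-1,0,0,-6,0,0,0],[-1,0,0,-3,0,0,0],[-1,0,0,0,0,0,0]]'; python3 look.py w8 | head -1
```

```text
t: 16.58
eef_pos: [0.4181, -0.3393, 0.0359]
tool_rot: [0.098, 0.734, 0.666, 0.089]
contact_force: [-0.2, -0.7, -0.8]
gripper_width: 0.373
grasp_force: 40.0
t 16.575 tcp [ 0.4181 -0.3393  0.0359] y-angle deg -5.55 zaxis [ 0.261 -0.024 -0.965] q [ 0.94  0.49 -0.35  2.17  0.08  0.28  0.48]
```

View pics/w8.png

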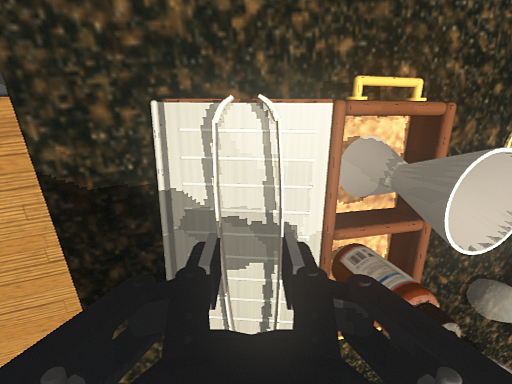

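The tongs hang centred just above the rest (legs at columns 215-282, rest 165-325). Lower the last few mm.

```bash
python3 -m creep '[[-1,0,1.5,-3,0,0,0],[-1,0,0,-2,0,0,0],[-1,0,0,0,0,0,0]]'; python3 -m creep '[[-1,0,0,-2,0,0,0],[-1,0,0,0,0,0,0]]'
```

```text
t: 17.0
eef_pos: [0.4184, -0.338, 0.0306]
tool_rot: [0.097, 0.734, 0.666, 0.089]
contact_force: [0.1, 1.1, -0.0]
gripper_width: 0.373
grasp_force: 40.0
t: 17.25
eef_pos: [0.4185, -0.338, 0.0287]
tool_rot: [0.098, 0.734, 0.666, 0.089]
contact_force: [0.1, -0.1, -0.6]
gripper_width: 0.374
grasp_force: 40.0
```

```bash
python3 -m creep '[[-0.1,0,0,0,0,0,0],[-0.05,0,0,0,0,0,0],[-0.05,0,0,0,0,0,0]]'; python3 -m creep '[[-0.05,-3,0,10,0,0,0],[-0.05,-6,0,22,0,0,0],[0,-13,0,50,0,0,0],[0,-13,0,50,0,0,0],[0,0,0,0,0,0,0]]'; python3 look.py w9 | head -1
```

```text
t: 17.62
eef_pos: [0.4187, -0.3381, 0.029]
tool_rot: [0.098, 0.734, 0.666, 0.089]
contact_force: [0.2, -1.0, -1.1]
gripper_width: 0.476
grasp_force: 0.1
t: 18.25
eef_pos: [0.3844, -0.3402, 0.1653]
tool_rot: [0.102, 0.734, 0.666, 0.089]
contact_force: [-0.5, -0.2, -0.6]
gripper_width: 0.501
grasp_force: 0.0
t 18.25 tcp [ 0.3844 -0.3402  0.1653] y-angle deg -5.55 zaxis [ 0.265 -0.031 -0.964] q [ 1.14  0.24 -0.49  2.14 -0.05  0.56  0.61]
```

View pics/w9.png

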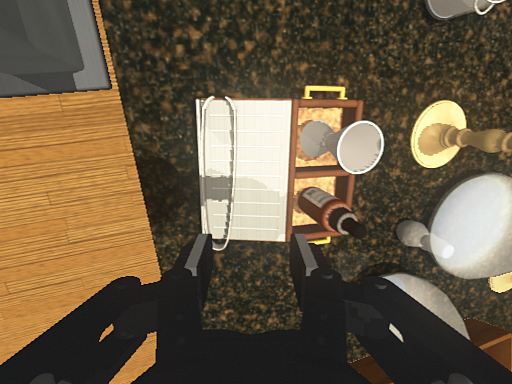

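The tongs rest against the lip at (218,170), overhanging both ends, and the jigger and bitters stand in their wells. Dark kit is done. Untilt and go to the jar.

```bash
python3 -m creep '[[1,30,20,10,0.014,0.135,0],[1,30,50,15,0.014,0.135,0],[1,0,55,0,0,0,0.025],[1,0,55,0,0,0,0.025],[1,0,55,0,0,0,0.025]]'; python3 -m creep '[[1,0,55,0,0,0,0.025],[1,0,55,0,0,0,0],[1,-5,55,0,0,0,0],[1,-5,55,0,0,0,0],[1,-5,50,0,0,0,0]]';python3 -m creep '[[1,-5,45,0,0,0,0],[1,0,0,0,0,0,0],[1,0,0,0,0,0,0]]'; python3 look.py w10
```

```text
t: 18.92
eef_pos: [0.4428, -0.1008, 0.1848]
tool_rot: [-0.004, 0.714, 0.7, -0.002]
contact_force: [0.4, 1.5, -0.6]
gripper_width: 0.998
grasp_force: 0.0
t: 19.55
eef_pos: [0.4275, 0.1687, 0.185]
tool_rot: [-0.004, 0.706, 0.709, -0.002]
contact_force: [0.7, -0.5, -0.4]
gripper_width: 1.002
grasp_force: 0.0
t: 19.92
eef_pos: [0.423, 0.2111, 0.1849]
tool_rot: [-0.003, 0.706, 0.708, -0.002]
contact_force: [1.0, 0.3, -0.0]
gripper_width: 0.997
grasp_force: 0.0
t 19.925 tcp [0.423  0.2111 0.1849] y-angle deg 0.2 zaxis [-0.008  0.001 -1.   ] q [ 0.04  0.28 -0.73  2.03  0.23  0.92 -0.81]
[297.  61.] 22289 ztop 0.043 topmid [0.4998 0.324 ] span [0.107 0.107] rect [463.3 323.3] [124. 180.] 89.9
[253. 216.] 3630 ztop 0.107 topmid [0.4255 0.1951] span [0.043 0.044] rect [422.9 165.1] [106.  46.] 85.7
```

```bash
python3 -m creep '[[1,2.5,-16,0,0,0,0],[1,0,0,-50,0,0,0],[1,0,0,-50,0,0,0],[1,0,0,-40,0,0,0],[1,0,0,0,0,0,0]]'; python3 -m creep '[[-1,0,0,0,0,0,0],[-1,0,0,0,0,0,0],[-1,0,0,0,0,0,0],[-1,0,0,0,0,0,0]]' 35;  python3 -m creep '[[-1,0,0,45,0,0,0],[-1,0,0,50,0,0,0],[-1,0,0,0,0,0,0]]'
```

```text
t: 20.6
eef_pos: [0.4242, 0.1934, 0.0436]
tool_rot: [-0.004, 0.707, 0.708, -0.004]
contact_force: [-0.9, 0.1, 0.2]
gripper_width: 0.998
grasp_force: 0.0
t: 21.1
eef_pos: [0.4273, 0.1963, 0.0476]
tool_rot: [-0.002, 0.706, 0.708, 0.0]
contact_force: [-1.9, -1.3, 6.5]
gripper_width: 0.519
grasp_force: 33.0
t: 21.48
eef_pos: [0.4286, 0.1973, 0.145]
tool_rot: [-0.001, 0.706, 0.708, 0.003]
contact_force: [-0.6, -0.0, -0.8]
gripper_width: 0.517
grasp_force: 35.1
```

```bash
python3 -m creep '[[-1,18,47,0,0,0,0.03],[-1,18,47,0,0,0,0.03],[-1,19,48,0,0,0,0.03],[-1,19,48,0,0,0,0.03],[-1,0,0,0,0,0,0]]'; python3 -m creep '[[-1,0,0,0,0,0,0],[-1,0,0,0,0,0,0]]'; python3 look.py w11
python3 - <<'E'
from h import *
W=np.load("w.npz")["W"];f=np.load("top.npz");Wt=cloud("top",d=f["d"])
for W,b in((W,(.39,.52)),(Wt,(.2,.5))):
    m=(abs(W[...,2]-.042)<.0015)&(W[...,1]>.25)&(W[...,1]<.44)&(W[...,0]<.58)&(W[...,0]>.46)
    P=(W[m][:,:2]*1000).astype(np.float32);print(len(P),cv2.minAreaRect(P))
E
```

```text
t: 22.1
eef_pos: [0.4995, 0.3901, 0.1403]
tool_rot: [-0.004, 0.661, 0.75, -0.0]
contact_force: [-2.0, -1.1, -1.6]
gripper_width: 0.518
grasp_force: 35.1
t: 22.35
eef_pos: [0.5, 0.3842, 0.1405]
tool_rot: [-0.002, 0.663, 0.749, -0.002]
contact_force: [-0.2, -0.3, -1.1]
gripper_width: 0.517
grasp_force: 35.1
t 22.35 tcp [0.5    0.3842 0.1405] y-angle deg 6.98 zaxis [-0.007  0.    -1.   ] q [-0.26  0.6  -0.69  1.71  0.43  1.   -0.98]
[351.  56.] 9605 ztop 0.035 topmid [0.5681 0.5067] span [0.085 0.084] rect [568.6 505.1] [85. 85.] 6.9
[229. 239.] 36564 ztop 0.199 topmid [0.5005 0.3854] span [0.113 0.041] rect [465.5 356.7] [194. 150.] 13.8
[110. 333.] 109 ztop 0.200 topmid [0.4495 0.3721] span [0.006 0.009] rect [450.3 371.6] [10.  4.] 65.9
1967 ((498.8657531738281, 385.2645568847656), (86.6204833984375, 82.14302825927734), 6.974991798400879)
289 ((499.86962890625, 351.743408203125), (89.5929946899414, 151.2654266357422), 6.255611419677734)
```

View pics/w11.png

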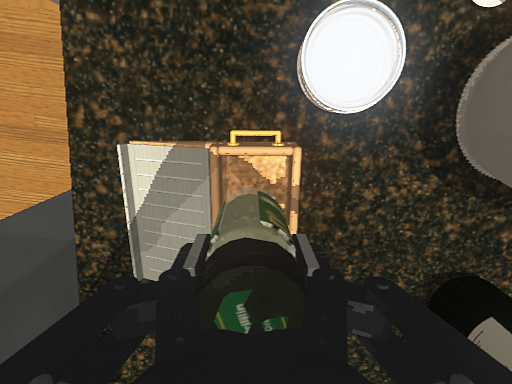

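Jar held upright over the far well (well columns 218-292, jar about 250). The caddy origin from the wrist view (0.4618, 0.3455) matches the top view. Lower.

```bash
python3 -m creep '[[-1,2,2.5,-30,0,0,0],[-1,0,0,-30,0,0,0],[-1,0,0,-7,0,0,0],[-1,0,0,0,0,0,0],[-1,0,0,0,0,0,0]]'
```

```text
t: 23.02
eef_pos: [0.5027, 0.389, 0.0753]
tool_rot: [-0.003, 0.662, 0.749, -0.0]
contact_force: [-0.2, 0.1, -1.4]
gripper_width: 0.517
grasp_force: 35.1
```

```bash
python3 -m creep '[[-1,0,-2,-6,0,0,0],[-1,0,0,-4,0,0,0],[-1,0,0,-2,0,0,0],[-1,0,0,0,0,0,0]]';python3 -m creep '[[0,0,0,0,0,0,0],[0.3,0,0,0,0,0,0],[0.3,0,0,0,0,0,0]]'
```

```text
t: 23.52
eef_pos: [0.5023, 0.3865, 0.0637]
tool_rot: [-0.002, 0.662, 0.749, -0.001]
contact_force: [-3.2, -4.4, 14.0]
gripper_width: 0.514
grasp_force: 36.1
t: 23.9
eef_pos: [0.5021, 0.3865, 0.0618]
tool_rot: [-0.003, 0.662, 0.749, -0.001]
contact_force: [-0.1, -0.7, -0.5]
gripper_width: 0.65
grasp_force: 0.0
```

```bash
python3 -m creep '[[0.3,0,0,55,0,0,0],[0.3,0,0,60,0,0,0],[1,-15,-53,0,0,0,-0.03],[1,-15,-53,0,0,0,-0.03],[1,-15,-53,0,0,0,-0.03]]';python3 -m creep '[[0,-15,-53,0,0,0,-0.03],[0,-15,-53,0,0,0,0],[0,0,0,0,0,0,0],[0,0,0,0,0,0,0]]'; python3 look.py w12
```

```text
t: 24.52
eef_pos: [0.4566, 0.2258, 0.1767]
tool_rot: [-0.003, 0.696, 0.718, -0.001]
contact_force: [0.5, -0.8, 0.8]
gripper_width: 1.002
grasp_force: 0.0
t: 25.02
eef_pos: [0.4275, 0.122, 0.1772]
tool_rot: [-0.003, 0.706, 0.708, -0.001]
contact_force: [-0.1, 0.3, -0.0]
gripper_width: 0.498
grasp_force: 0.0
t 25.025 tcp [0.4275 0.122  0.1772] y-angle deg 0.16 zaxis [-0.005  0.003 -1.   ] q [ 0.25  0.24 -0.74  2.1   0.21  0.88 -0.61]
[291.  16.] 5869 ztop 0.043 topmid [0.5038 0.2779] span [0.1   0.016] rect [468.9 277.1] [ 33. 170.] 89.5
[249. 180.] 822 ztop 0.066 topmid [0.4246 0.1205] span [0.013 0.014] rect [424.6 122.2] [30. 35.] 87.1
[201. 250.] 540 ztop 0.200 topmid [0.3998 0.1209] span [0.014 0.022] rect [404.9 122.5] [14. 23.] 37.0
[300. 250.] 558 ztop 0.200 topmid [0.4558 0.1209] span [0.014 0.022] rect [455.8 120.9] [14. 23.] 0.1
[208. 312.] 329 ztop 0.047 topmid [ 0.3705 -0.0522] span [0.005 0.006] rect [374.7 -55.8] [13. 31.] 30.8
```

View pics/w12.png

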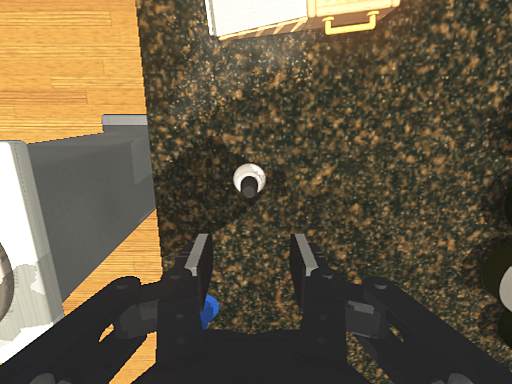

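The stopper stands at (249,182), with its plug at (0.4246, 0.1205) and top at z 0.066 as given. Descend to grip the plug.

```bash
python3 -m creep '[[0,-3,-1.5,-50,0,0,0],[0,0,0,-50,0,0,0],[0,0,0,-38,0,0,0],[0,0,0,0,0,0,0],[0,0,0,0,0,0,0]]' 30; python3 -m creep '[[-1,0,0,0,0,0,0],[-1,0,0,0,0,0,0],[-1,0,0,0,0,0,0]]'
```

```text
t: 25.7
eef_pos: [0.4249, 0.1215, 0.0399]
tool_rot: [-0.003, 0.705, 0.709, -0.0]
contact_force: [-0.4, 0.7, 1.1]
gripper_width: 0.499
grasp_force: 0.0
t: 26.08
eef_pos: [0.4253, 0.1204, 0.0403]
tool_rot: [-0.002, 0.706, 0.708, 0.0]
contact_force: [-0.4, -0.2, 7.5]
gripper_width: 0.189
grasp_force: 29.7
```

```bash
python3 -m creep '[[-1,0,0,45,0,0,0],[-1,0,0,50,0,0,0],[-1,21,48,0,0,0,0.03],[-1,21,49,0,0,0,0.03],[-1,21,49,0,0,0,0.03]]'; python3 -m creep '[[-1,22,49,0,0,0,0.03],[-1,0,0,0,0,0,0],[-1,0,0,0,0,0,0]]'; python3 look.py w13|head -1
```

```text
t: 26.7
eef_pos: [0.4882, 0.2668, 0.1348]
tool_rot: [-0.002, 0.674, 0.739, -0.001]
contact_force: [0.7, -0.6, -0.7]
gripper_width: 0.188
grasp_force: 29.9
t: 27.08
eef_pos: [0.5088, 0.3142, 0.1339]
tool_rot: [-0.003, 0.662, 0.749, -0.002]
contact_force: [0.4, -1.0, -0.4]
gripper_width: 0.192
grasp_force: 29.9
t 27.075 tcp [0.5088 0.3142 0.1339] y-angle deg 7.04 zaxis [-0.007  0.001 -1.   ] q [-0.13  0.56 -0.71  1.79  0.43  0.95 -0.89]
```

View pics/w13.png

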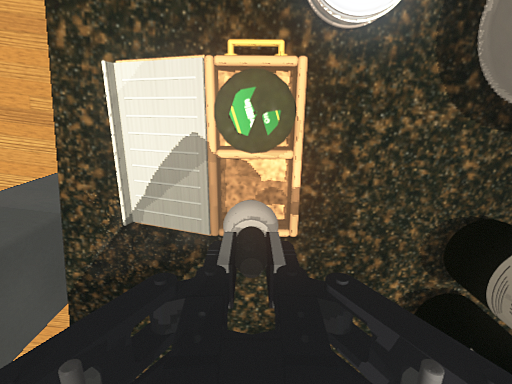

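The jar stands in the far well (255,110), and the stopper hangs over the near well (columns 218-293, stopper about 250). Lower.

```bash
python3 -m creep '[[-1,2,1,-35,0,0,0],[-1,0,0,-30,0,0,0],[-1,0,0,-9,0,0,0],[-1,0,0,0,0,0,0],[-1,0,0,0,0,0,0]]'
```

```text
t: 27.75
eef_pos: [0.5118, 0.3163, 0.0613]
tool_rot: [-0.003, 0.662, 0.749, -0.0]
contact_force: [0.3, -0.3, 0.1]
gripper_width: 0.186
grasp_force: 29.9
```

```bash
python3 -m creep '[[-1,0,0,-3,0,0,0],[-1,0,0,-2,0,0,0],[-1,0,0,0,0,0,0]]'; python3 -m creep '[[-0.4,0,0,0,0,0,0],[-0.3,0,0,0,0,0,0],[-0.3,0,0,0,0,0,0]]'; python3 -m creep '[[-0.3,0,0,40,0,0,0],[-0.3,0,0,60,0,0,0],[0,0,-50,20,0,0,0],[0,0,-60,0,0,0,0],[0,0,-60,0,0,0,0]]'; python3 -m creep '[[0,0,0,0,0,0,0]]'
python3 - <<'E'
from h import *
im,d=read_camera("top");a=im[:,:,::-1]
cv2.imwrite("pics/end.png",cv2.resize(a[90:285,60:450],(780,390),interpolation=cv2.INTER_CUBIC))
W=cloud("top",d=d)
for s,c,P in clusters(W,lo=.008):
    r=cv2.minAreaRect((P[:,:2]*1000).astype(np.float32));print(np.round(c),s[4],"ztop %.3f"%np.nanpercentile(P[:,2],99.5),np.round(r[0]),np.round(r[1]))
E
```

```text
t: 28.12
eef_pos: [0.5116, 0.3167, 0.0564]
tool_rot: [-0.003, 0.662, 0.749, -0.001]
contact_force: [-0.7, -0.8, 8.6]
gripper_width: 0.185
grasp_force: 30.9
t: 28.5
eef_pos: [0.511, 0.3159, 0.0547]
tool_rot: [-0.003, 0.662, 0.749, -0.002]
contact_force: [0.9, -0.7, -0.1]
gripper_width: 0.349
grasp_force: 0.0
t: 29.12
eef_pos: [0.5111, 0.1443, 0.1752]
tool_rot: [-0.003, 0.662, 0.749, -0.001]
contact_force: [0.2, -0.7, 0.1]
gripper_width: 0.499
grasp_force: 0.0
t: 29.25
eef_pos: [0.5115, 0.1394, 0.1742]
tool_rot: [-0.002, 0.666, 0.746, -0.003]
contact_force: [-0.4, 0.5, 0.4]
gripper_width: 0.5
grasp_force: 0.0
[481. 160.] 2841 ztop 0.199 [ 598. -604.] [206. 125.]
[ 14. 210.] 4277 ztop 0.125 [470. 610.] [380.  28.]
[316. 147.] 192 ztop 0.079 [ 653. -166.] [51. 14.]
[426. 151.] 198 ztop 0.073 [ 646. -455.] [32. 27.]
[ 63. 182.] 883 ztop 0.036 [566. 509.] [83. 87.]
[120. 221.] 3943 ztop 0.122 [461. 349.] [169. 178.]
[384. 224.] 4082 ztop 0.109 [ 454. -339.] [179. 170.]
```

View pics/end.png

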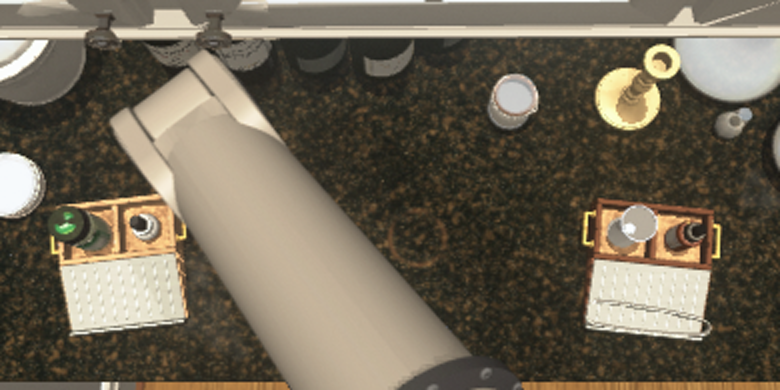

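All four items stand in their wells and both bystanders are unmoved. Quick numeric check of how the tongs lie before handing in.

Run:
```python
from h import *
im,d=read_camera("top");W=cloud("top",d=d).reshape(-1,3)
a=np.radians(-5.9);L=(W-[.454,-.339,0])@np.array([[np.cos(a),-np.sin(a),0],[np.sin(a),np.cos(a),0],[0,0,1]])
h=L[:,2]-(.011+(L[:,0]+.078)*np.tan(np.radians(20)))
m=(L[:,0]>-.09)&(L[:,0]<0)&(abs(L[:,1])<.1)&(h>.006)&(L[:,2]>.012)
P=L[m]*1000
for lo in range(-100,100,20):
    s=P[(P[:,1]>=lo)&(P[:,1]<lo+20)]
    if len(s):print(lo,len(s),"x",np.round([s[:,0].min(),s[:,0].max()]),"z",np.round([s[:,2].min(),s[:,2].max()]))
print("y",P[:,1].min(),P[:,1].max())
```

```text
-100 5 x [-74. -66.] z [22. 28.]
-80 23 x [-84. -57.] z [16. 33.]
-60 27 x [-85. -54.] z [17. 33.]
-40 27 x [-85. -51.] z [16. 35.]
-20 21 x [-85. -50.] z [17. 35.]
0 24 x [-84. -48.] z [18. 35.]
20 27 x [-85. -48.] z [17. 33.]
40 29 x [-84. -49.] z [16. 35.]
60 30 x [-84. -48.] z [17. 32.]
y -81.81110277591283 76.72907986335538
```

```bash
python3 -c "
from station import *
print(hand_in())"
```

```text
the job is handed in; nothing more can be done
None
```

I've made up both caddies and handed the job in at about 29 s: bitters and jigger stand in the dark one with the tongs lying against its lip (centred to about 3 mm), sticks jar and stopper stand in the pale one, and the clip-top jar and candlestick were not touched.

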